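Clamp a cheese box in the date coder

ROBOT

A 6-joint arm with a two-finger parallel gripper is mounted at the origin on the work surface. World frame = base frame: x ahead of the robot, y to its left, z up, the work surface at z = 0. Lengths are in m, angles in rad, forces in N, time in s.
With the tool pointing down it reaches from about 0.35 to 0.775 m from the base axis. Payload 7.3 kg.
Tool frame: the origin (TCP) lies at the very end of the fingers, on their centre line; the grasp point (between the pads) lies 19 mm behind it; x points along the fingers, y is the direction in which the jaws open and shut, and the axes are right-handed (so a half turn about x gives the same grasp; the last joint's range is limited). The gripper opens to 92 mm and grips with 3 to 60 N. Pads are 19 mm wide; open, the fingers measure 130 mm over their backs; the gripper's body (75 mm by 190 mm) begins 47 mm behind the grasp point.
Start: joints at [-0.146, 0.342, 1.524, -0, 1.275, -0.146], TCP at [0.525, 0, 0.227] pointing down, gripper open.
Joint ranges: [-2.53, 2.53], [-0.77, 2.02], [0.04, 2.7], [-1, 4.14], [0.28, 2.66], [-3.11, 3.11]. Speed limits (rad/s): [2.57, 2.57, 3.14, 3.14, 3.14, 3.14].

INTERFACE

Orientations are given as [roll, pitch, yaw] about the fixed x, y, z axes, in that order (R = Rz(yaw) Ry(pitch) Rx(roll)).
In Python, from cell import robot gives the robot as it stands.
- The arm moves only by the tool play_rows, never from a script. Its argument "moves" is a list that holds one entry, the list of rows, each a list of 5 numbers: the shift along the tool's x, y, z in m, then the turn about the tool's x in degrees, then the opening, from -1 (shut) to 1 (fully open), so that 0 is half open. A call has exactly 10 rows; each row shifts and turns the pose as measured when the row begins, along the tool's axes as they then stand; what a row does not reach is not made up. A row lasts 1/10 s, in which the tool goes at most 50 mm and 8.59 degrees, less where a joint would pass 70% of its speed; a pose out of reach is approached as far as the arm can. A call with a gripper value outside its range is refused whole. The fingers move at their own pace and stop on an object; "grip_force" is the grip in N (left out, the last holds). Time passes only in rows, so rows that do not move let the fingers close, or fill a call up. It gives the time, the measured TCP pose, the force and the opening at its end, in the units of the state.
- robot.observe(): the state, without advancing time (a new reading comes with each control period).
- robot.read_camera(name): name is "scene" or "side" or "wrist"; returns the picture (420x560x3 uint8, red, green, blue); there is no depth.
- robot.get_calibration(name): a dict with "mtx" (3x3 intrinsics, pixels), "view" (4x4, takes a point from world to camera coordinates). Camera axes: x right, y up, looking along -z (the intrinsics and any distortion apply to the point x, -y, -z); pixel columns grow to the right and rows downward; lengths in m; the calibration is good to about 2 mm. The wrist camera is an equidistant fisheye: a pixel r from the principal point sees the ray r / f radians off the axis. A picture is of the moment at which its call begins: read the wrist's pose just before it. get_calibration takes no time and is no camera call; for the wrist camera it gives the pose at the moment of the call.
- robot.hand_in(): hands the job in, once; it reports no verdict.
Trained networks look in the newest picture that a camera, given by its name, has taken for a name from the list of things; names that differ only in an ending like _2 or _b are one class to them, and where a whole thing is asked for, a point or a joint stands for the part that bears it (a point fixed in the world has none). Each returns a list of dicts, best first, with "score" (0 to 1); they miss things now and then, are a little off and sometimes report something else, mostly with a low value. They report only what shows in the picture. A call takes as long as a camera call.
- robot.spot_in(camera, label): "point" ([column, row] in pixels, amid what is visible of it).
The state is a dict: "time": time; "qpos": joint angles; "qvel": joint speeds; "joint_efforts": joint torques, N m; "tool_pos": TCP position; "tool_rot": TCP orientation; "contact_force": force on the tool from outside, world axes, zero at the start; "torque": the same for the moment, N m; "opening": finger opening in m.
Only numpy, scipy, OpenCV 4.12 (cv2) and the standard library are available. Lean on these libraries where they do the work, as an engineer would, in place of code of your own. Each camera call takes 0.05 s, during which the arm holds its last target.

TASK

Get the round wooden cheese box ready for date coding: push it across the bench with the fingertips until it sits fully home in the V-shaped nest of the date coder, touching both white jaws, then flip the blue handle of the toggle clamp over, away from the nest and down, until it snaps past centre and the rubber pad holds the box. Do not pick the box up or tip it, and leave the other things on the bench where they are; finish with the clamp locked and the hand clear.

Things in the scene. Friction and masses are not known exactly. Their poses are not given: they have to be found in the camera images.
- cheese_box: closed round wooden cheese box with a green-rimmed cream label on its lid, diameter 110 mm, height 36 mm, 0.29 kg (rigid, lid fixed), standing alone on the bench; loose. Origin at the centre of its underside, z up.
- coder: bench date coder, fixed to the bench. Its origin, on the bench, is the home place of the box: when home, the box's origin is here. Its +x axis points into the nest, z up. Two white jaws (bars 70 x 24 mm, 20 mm high) form a 90 degree V open to -x, tangent to the box at +45 and -45 degrees from +x; front ends of their inner faces at x 14, y +-64 mm. The toggle clamp stands behind them on the x axis.
- clamp_pivot (a point): pivot of the clamp's handle, in the coder's frame at x 147, y 0, z 91 mm; axes as the coder's. While the clamp is open, the steel arm (pivot at x 90, z 66 mm) stands up in front of it, highest point about x 65, z 155 mm, with a spindle and rubber pad pointing to -x as far as about x 28, z 133 mm.
- print_head (a point): top of the grey print head, in the coder's frame at x 130, y 104, z 90 mm: a box 52 x 62 mm (x, y) on a traverse 22 mm high at y 95 to 117, x -22 to 172 mm. Beyond it, at x 10 to 180, y 215 to 305 mm, stands the white controller, 108 mm high. All fixed.
- clamp_handle (a joint): angle of the blue handle about its pivot. 0 = open: upright, leaning 10 degrees towards the nest. It grows as the handle swings away from the nest (to the coder's +x) and down; its elevation above the coder's +x axis is 1.74 rad minus this value. Pad meets box near 1.25, dead centre 1.48, stop 1.60 = locked, 8 degrees above level. Needs 2 to 5 N square to the handle, 90 mm from the pivot.
- handle_grip (a point): point on the centre line of the blue handle, 90 mm from its pivot; it moves with the handle. The grip is a bar 20 mm wide (along the coder's y) and 14 mm thick, reaching from 45 to 130 mm from the pivot.
- clamp_arm: steel arm of the clamp, carrying a spindle with a black rubber pad of 20 mm diameter, which presses on the lid near its centre when locked (15 to 18 N; the pad is sprung). Origin on the arm's pivot.
- cheese_a: bystander: cheese wrapped in white paper, diameter 108 mm, height 32 mm; origin at the centre of its underside
- cheese_b: bystander: another cheese wrapped in white paper, same size and origin
- label_roll: bystander: roll of white labels, diameter 84 mm, height 50 mm, standing on end; origin at the centre of its underside
- tub: bystander: white tub with a blue lid, diameter 84 mm, height 54 mm; origin at the centre of its underside
- stamper: bystander: small hand stamp with a wooden knob, 46 x 26 mm foot, 55 mm high; origin at the centre of its underside
- ink_bottle: bystander: small white ink bottle with black cap, diameter 42 mm, height 92 mm; origin at the centre of its underside
- marker: bystander: yellow marker pen with black cap lying on its side, 130 mm long, 17 mm thick; origin under its middle

How it is judged:
On the way:
1. the box stands home in the nest (its centre within 4 mm of home) while the clamp is still open (horizontal distance between cheese_box and coder below 0.004 m and value of joint clamp_handle below 0.5 rad), for 0.2 s.
At the end, for the whole second after the job is handed in: the clamp handle is past centre on its stop (joint above 1.55 rad), its pad presses on the box with more than 6 N, and the box stands flat and still within 4 mm of home in the nest (value of joint clamp_handle above 1.55 rad and contact force between clamp_arm and cheese_box above 6 N and horizontal distance between cheese_box and coder below 0.004 m and angle between cheese_box's own z axis and vertical below 0.04 rad and linear speed of cheese_box below 0.01 m/s); the robot touches nothing.
It fails at once if the box is lifted more than 8 mm off the bench (height (world z) of cheese_box above 0.008 m).
It fails at once if the box is tipped by more than 9 degrees (angle between cheese_box's own z axis and vertical above 0.16 rad).
It fails at once if another thing on the bench is moved by more than 20 mm (distance of any of cheese_a, cheese_b, label_roll, tub, stamper, ink_bottle, marker from where it was at the start of the episode above 0.02 m).
It also fails if it takes over 58 s, if anything falls off the work surface, if the arm or the gripper's body presses on something with over 40 N, if the wrist force passes 120 N, or if a joint passes its speed limit or range.

## Working session

There is one attempt and no reset: what is moved stays moved. The work goes in short steps, Python scripts to look and compute and a tool call to move; the robot and the scene stay as the last step left them, time stands still between calls to the robot, and variables do not carry over. Pictures are saved under pics/ and viewed, and the job is handed in when it is done.

Besides the shell and the picture viewer there is one more tool, called after "Call:" as name(argument=value, ...), one argument or row to a line, values as JSON. play_rows: Moves the arm, as the interface text tells. Its arguments: {"type":"object","properties":{"moves":{"type":"array"},"grip_force":{"type":"number"}},"required":["moves"]}

```bash
mkdir -p pics; ls; cat > h.py <<'E'
import numpy as np, cv2
from cell import robot
def save(name,fn):
    im=robot.read_camera(name); cv2.imwrite('pics/'+fn,im[:,:,::-1]); return im
def ray(name,px):
    c=robot.get_calibration(name); K=np.array(c['mtx']); V=np.array(c['view'])
    x=(px[0]-K[0,2])/K[0,0]; y=(px[1]-K[1,2])/K[1,1]
    if name=='wrist':
        r=np.hypot(x,y); s=np.sin(r)/r if r>1e-9 else 1
        d=np.array([x*s,-y*s,-np.cos(r)])
    else:
        d=np.array([x,-y,-1.])
        if any(k not in('mtx','view') for k in c): pass
    R=V[:3,:3]; return -R.T@V[:3,3], R.T@d
def atz(name,px,z):
    o,d=ray(name,px); return o+d*(z-o[2])/d[2]
def proj(name,P):
    c=robot.get_calibration(name); K=np.array(c['mtx']); V=np.array(c['view'])
    p=V[:3,:3]@np.array(P,float)+V[:3,3]; x,y,z=p[0],-p[1],-p[2]
    if name=='wrist':
        rr=np.hypot(x,y); th=np.arctan2(rr,z); s=th/max(rr,1e-9); a,b=x*s,y*s
    else: a,b=x/z,y/z
    return np.array([K[0,0]*a+K[0,2],K[1,1]*b+K[1,2]])
E
python3 - <<'E'
from h import *
for n in('scene','side','wrist'):
    save(n,n+'0.png'); c=robot.get_calibration(n); print(n,c.keys(),np.round(c['mtx'],1).tolist(),np.round(c['view'],3).tolist())
    for l in['cheese_box','coder','clamp_handle','clamp_arm','print_head','cheese_a','label_roll','tub','stamper','ink_bottle','marker']:
        print(l,[(np.round(d['point']).tolist(),round(d['score'],2)) for d in robot.spot_in(n,l)[:3]])
print(robot.observe())
E
```

```text
pics
scene dict_keys(['mtx', 'view']) [[500.8, 0.0, 277.9], [0.0, 500.8, 207.6], [0.0, 0.0, 1.0]] [[-0.829, 0.56, -0.007, 0.462], [-0.435, -0.636, 0.637, 0.16], [0.352, 0.531, 0.771, -1.538], [0.0, 0.0, 0.0, 1.0]]
cheese_box [([325.0, 276.0], 0.94)]
coder [([214.0, 204.0], 0.69)]
clamp_handle [([244.0, 159.0], 0.52)]
clamp_arm [([256.0, 184.0], 0.64)]
print_head [([214.0, 204.0], 0.75), ([245.0, 156.0], 0.18)]
cheese_a [([254.0, 333.0], 0.6), ([236.0, 119.0], 0.56)]
label_roll [([432.0, 303.0], 0.72), ([364.0, 386.0], 0.44)]
tub [([363.0, 385.0], 0.87)]
stamper [([376.0, 243.0], 0.7), ([241.0, 156.0], 0.51)]
ink_bottle [([314.0, 185.0], 0.8)]
marker [([296.0, 167.0], 0.7)]
side dict_keys(['mtx', 'view']) [[533.1, 0.0, 286.8], [0.0, 533.1, 213.5], [0.0, 0.0, 1.0]] [[-0.826, -0.563, -0.003, 0.462], [0.42, -0.619, 0.664, -0.318], [-0.375, 0.547, 0.748, -1.26], [0.0, 0.0, 0.0, 1.0]]
cheese_box []
coder [([287.0, 188.0], 0.89), ([402.0, 169.0], 0.25)]
clamp_handle [([328.0, 158.0], 0.68), ([374.0, 225.0], 0.56)]
clamp_arm [([260.0, 380.0], 0.63)]
print_head [([287.0, 193.0], 0.92), ([325.
[... 850 characters left out ...]
0, 275.0], 0.44)]
{'time': 1.8, 'qpos': array([-1.46010390e-01,  3.42016957e-01,  1.52410505e+00, -2.70241741e-05,
        1.27535999e+00, -1.46030070e-01]), 'qvel': array([-9.93644173e-04,  6.90573731e-05,  1.74269998e-04, -1.87758065e-03,
       -1.32757696e-03, -6.28463292e-04]), 'joint_efforts': array([-1.25894180e-04, -4.31139028e+01, -2.44473106e+01,  7.17885070e-02,
        4.84076631e-02,  4.66335791e-05]), 'tool_pos': array([5.25028041e-01, 4.36823162e-06, 2.26729935e-01]), 'tool_rot': array([ 1.19524565,  1.57068269, -0.37552313]), 'contact_force': array([ 0.84019085, -0.37045143,  0.18050461]), 'torque': array([-0.03110546,  0.00771128, -0.0106059 ]), 'opening': 0.091726475388382}
```

View pics/scene0.png

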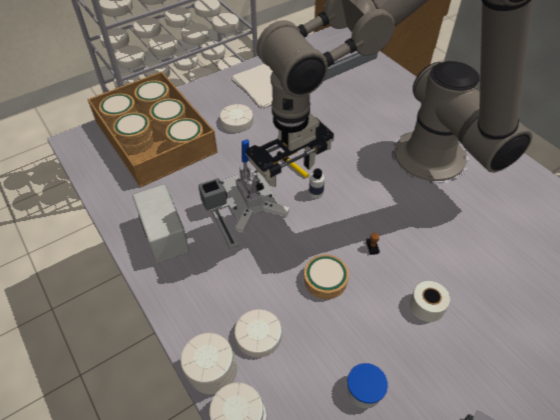

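View pics/side0.png

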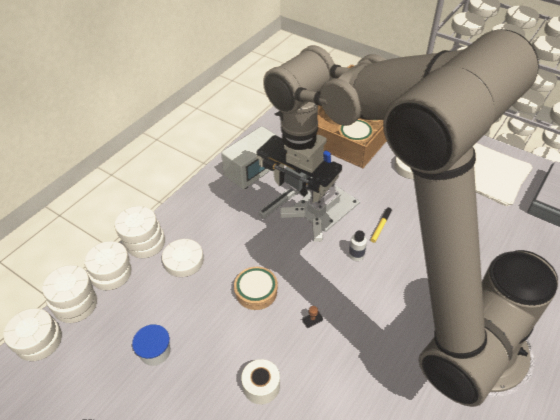

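View pics/wrist0.png

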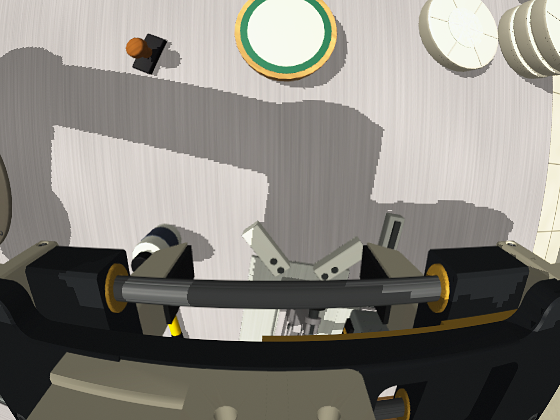

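The box stands free near (325,273) in the scene view, in front of the coder. In the wrist view its lid is at about (285,32), and the jaw tips are at about (250,232) and (360,248). The gripper hangs over the coder, so I'll locate the box and get a rough coder pose, then move clear.

```bash
python3 - <<'E'
from h import *
from scipy.spatial.transform import Rotation as Ro
s=robot.observe(); print('tool axes cols\n',Ro.from_euler('xyz',s['tool_rot']).as_matrix().round(3))
im=cv2.imread('pics/wrist0.png'); cv2.imwrite('pics/w0z.png',cv2.resize(im[190:350,200:440],None,fx=3.3,fy=3.3,interpolation=cv2.INTER_CUBIC))
for n,px in(('scene',(326,272)),('side',(256,285)),('wrist',(286,30))): print(n,atz(n,px,.036).round(3))
for n,l in(('scene','cheese_a 254,328'),('side','x')):pass
for nm,px,z in(('cheese',(258,328),.032),('cheese2',(236,115),.032),('roll',(432,296),.05),('tub',(367,383),.054),('stamp',(376,243),.02),('bottle',(317,173),.09),('marker',(297,168),.017)):
    print(nm,atz('scene',px,z).round(3))
E
```

```text
tool axes cols
 [[ 0.  1.  0.]
 [-0.  0. -1.]
 [-1.  0.  0.]]
scene [0.531 0.173 0.036]
side [0.532 0.176 0.036]
wrist [0.536 0.173 0.036]
cheese [0.749 0.202 0.032]
cheese2 [ 0.407 -0.465  0.032]
roll [0.373 0.371 0.05 ]
tub [0.634 0.443 0.054]
stamp [0.362 0.168 0.02 ]
bottle [ 0.381 -0.069  0.09 ]
marker [ 0.373 -0.172  0.017]
```

View pics/w0z.png

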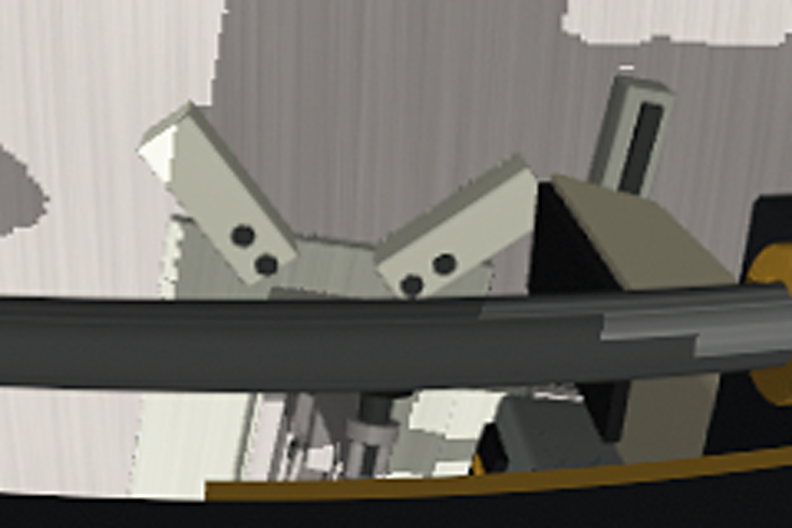

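The tool axes line up with the job: tool z is about the coder's +x (world -y). The three cameras put the box at about (0.533, 0.174). I'll back off to clear the views and get behind the box.

Call:
play_rows(
  moves=[
    [[0, 0, -0.045, 0, -0.3], [0, 0, -0.045, 0, -0.3], [0, 0, -0.045, 0, -0.3], [0, 0, -0.045, 0, -0.3], [0, 0, -0.045, 0, -0.3], [0, 0, -0.045, 0, -0.3], [0, 0, -0.04, 0, -0.3], [0, 0, 0, 0, -0.3], [0, 0, 0, 0, -0.3], [0, 0, 0, 0, -0.3]],
  ],
)

```text
time: 2.8
tool_pos: [0.5262, 0.3202, 0.2255]
tool_rot: [0.84, 1.569, -0.735]
contact_force: [0.0, 1.5, -0.7]
opening: 0.0322
```

```bash
python3 - <<'E'
from h import *
for n,(r0,r1,c0,c1) in(('scene',(110,260,150,330)),('side',(130,270,190,390)),('wrist',(0,420,0,560))):
    im=save(n,n+'1.png')[r0:r1,c0:c1,::-1]
    f=min(800/im.shape[1],600/im.shape[0]); print(n,f,c0,r0); cv2.imwrite('pics/%s1z.png'%n,cv2.resize(im,None,fx=f,fy=f,interpolation=cv2.INTER_CUBIC))
s=robot.observe(); print(s['tool_pos'],s['opening'],s['time'])
E
```

```text
scene 4.0 150 110
side 4.0 190 130
wrist 1.4285714285714286 0 0
[0.52662656 0.31940084 0.2257847 ] 0.0322683598163099 2.95
```

View pics/scene1z.png

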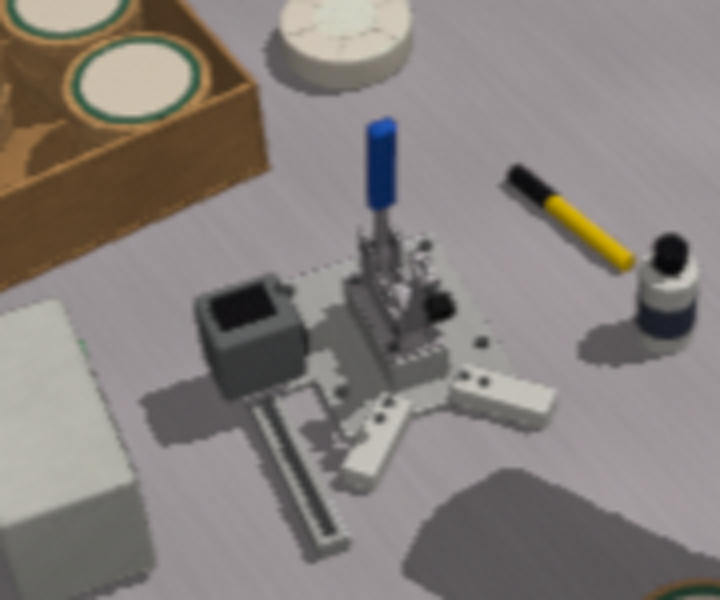

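View pics/side1z.png

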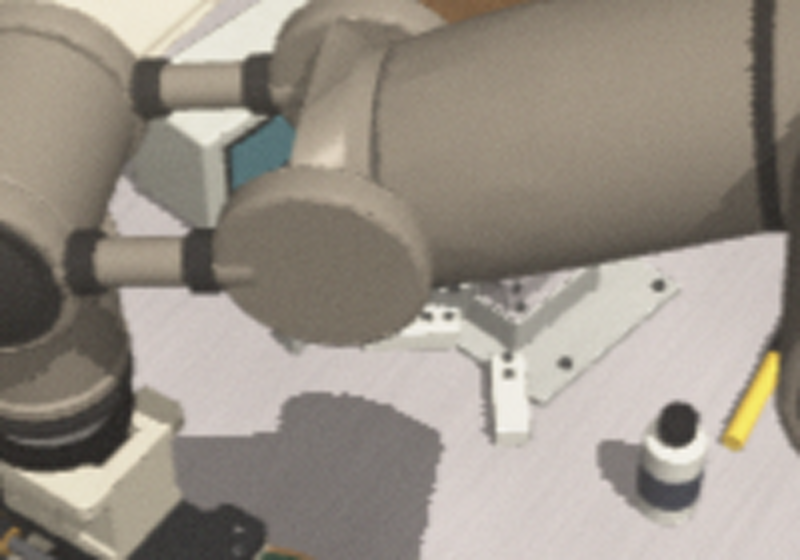

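View pics/wrist1z.png

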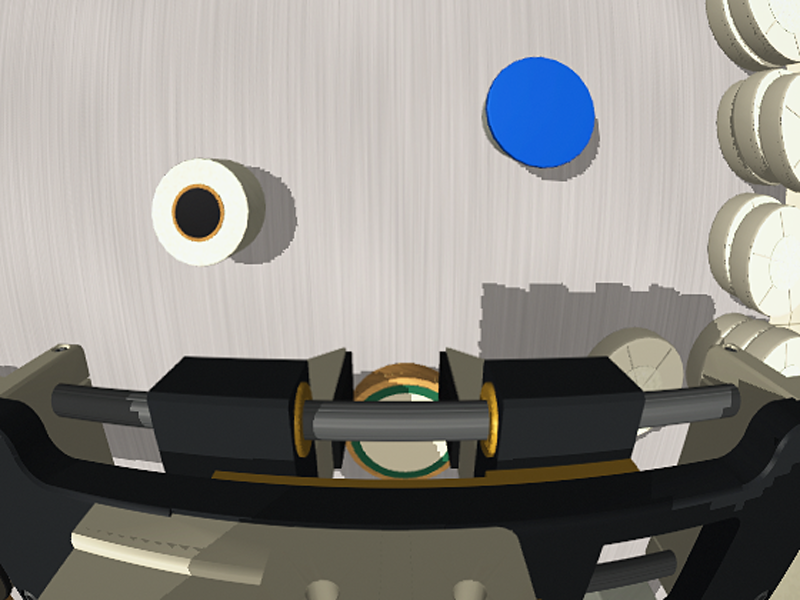

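The scene view shows the coder unobstructed. I'll fit its pose from the jaws, traverse, print head and handle.

```bash
cat > fit.py <<'E'
from h import *
from scipy.optimize import least_squares
F=[((14,64,20),(367,483)),((31,81,20),(343,472)),((63.5,14.5,20),(412,405)),((80.5,31.5,20),(385,397)),
((14,-64,20),(543,415)),((31,-81,20),(555,390)),((63.5,-14.5,20),(450,395)),((80.5,-31.5,20),(460,368)),
((-22,95,22),(350,540)),((-22,117,22),(317,552)),
((104,135,90),(222,347)),((156,135,90),(197,300)),((156,73,90),(272,275)),((104,73,90),(300,325)),
((139.4,0,135.4),(380,207)),((125,0,219),(381,122))]
def W(p,q):
    c,s=np.cos(p[2]),np.sin(p[2]); q=np.array(q)/1000
    return np.array([p[0]+c*q[0]-s*q[1],p[1]+s*q[0]+c*q[1],q[2]])
def res(p): return np.array([proj('scene',W(p,a))-np.array([150+b[0]/4,110+b[1]/4]) for a,b in F])
if __name__=='__main__':
    r=least_squares(lambda p:res(p).ravel(),[.53,.0,-1.57],loss='soft_l1')
    print(r.x.round(4),np.degrees(r.x[2])); print(res(r.x).round(1).tolist())
    p=r.x
    for nm in((0,0,0),(147,0,91),(132,0,180),(236,0,103)): print(nm,W(p,nm).round(4))
    im=cv2.imread('pics/scene1.png')
    # box lid circle
    for n in('scene','side'):
        print(n,[(np.round(d['point'],1).tolist(),round(d['score'],2),atz(n,d['point'],.03).round(3)) for d in robot.spot_in(n,'cheese_box')[:2]])
    a=im[230:310,280:380]; cv2.imwrite('pics/box1.png',cv2.resize(a,None,fx=6,fy=6,interpolation=cv2.INTER_CUBIC))
E
python3 fit.py
```

```text
[ 0.5663 -0.0384 -1.7314] -99.2008950470615
[[1.4, -0.3], [-0.9, -0.0], [-0.0, 0.0], [-1.4, -0.3], [0.7, 0.7], [0.6, 0.6], [0.1, -1.0], [0.7, -0.4], [-0.2, -1.0], [0.2, -1.1], [-2.0, 2.0], [-2.3, 0.4], [0.7, -0.5], [0.5, -0.1], [-0.1, 0.4], [-0.1, 1.9]]
(0, 0, 0) [ 0.5663 -0.0384  0.    ]
(147, 0, 91) [ 0.5428 -0.1835  0.091 ]
(132, 0, 180) [ 0.5452 -0.1687  0.18  ]
(236, 0, 103) [ 0.5286 -0.2713  0.103 ]
scene [([322.6, 275.7], 0.92, array([0.542, 0.174, 0.03 ]))]
side [([260.4, 293.1], 0.72, array([0.512, 0.186, 0.03 ]))]
```

View pics/box1.png

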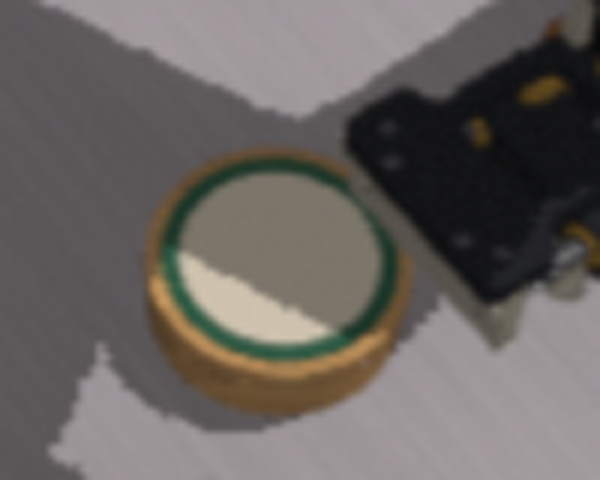

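The coder fit residuals are about 1 px: home is (0.566, -0.038) with +x heading -99.2°. The label centre in the scene view is at pixel (326.7, 273). I'll push in two legs: first to a pre-nest point on the nest axis, then straight in.

```bash
python3 - <<'E'
from h import *
print(atz('scene',(326.5,273),.036), atz('scene',(326.5,271.3),.036))
E
```

```text
[0.53199326 0.17559026 0.036     ] [0.52900052 0.17169952 0.036     ]
```

Call:
play_rows(
  moves=[
    [[0.02, 0, 0, -6.5, 0.3], [0.02, 0, 0, -6.5, 0.3], [0.02, 0, 0, -6.6, 0.3], [0.02, -0.02, 0.02, 0, 0.3], [0.02, -0.02, 0.02, 0, 0.3], [0.02, 0, 0.0, 0, 0.3], [0, 0, 0, 0, 0.3], [0, 0, 0, 0, 0.3], [0, 0, 0, 0, 0.3], [0, 0, 0, 0, 0.3]],
  ],
)

```text
time: 4.05
tool_pos: [0.5067, 0.2629, 0.107]
tool_rot: [1.5, 1.559, 0.272]
contact_force: [0.5, 0.0, -0.2]
opening: 0.0596
```

```bash
cat > st.py <<'E'
from h import *
from scipy.spatial.transform import Rotation as Ro
s=robot.observe(); R=Ro.from_euler('xyz',s['tool_rot']).as_matrix()
print('t',s['time'],'pos',s['tool_pos'].round(4),'head',np.degrees(np.arctan2(R[1,2],R[0,2])).round(2),'down',R[:,0].round(3),'F',s['contact_force'].round(1),'op',round(s['opening'],4))
p=[.5663,-.0384,-1.7314]; d=s['tool_pos'][:2]-p[:2]; c,sn=np.cos(p[2]),np.sin(p[2])
print('in coder frame mm',(1000*np.array([c*d[0]+sn*d[1],-sn*d[0]+c*d[1]])).round(1))
def totool(x,y,z): print('shift to',(x,y,z),(R.T@(np.array([x,y,z])-s['tool_pos'])).round(4))
import sys
a=[float(v) for v in sys.argv[1:]]
if len(a)==3: totool(*a)
E
python3 st.py .504 .248 .012
```

```text
t 4.05 pos [0.5067 0.2629 0.107 ] head -70.35 down [ 0.011  0.003 -1.   ] F [ 0.5  0.  -0.2] op 0.0596
in coder frame mm [-287.8 -107.1]
shift to (0.504, 0.248, 0.012) [ 0.095  -0.0086  0.013 ]
```

Call:
play_rows(
  moves=[
    [[0.025, -0.006, 0.004, 0, 0.3], [0.025, 0, 0.004, 0, 0.3], [0.02, 0, 0, 0, 0.3], [0.015, 0, 0, 0, 0.3], [0.008, 0, 0, 0, 0.3], [0, 0, 0, 0, 0.3], [0, 0, 0, 0, 0.3], [0, 0, 0, 0, 0.3], [0, 0, 0, 0, 0.3], [0, 0, 0, 0, 0.3]],
  ],
)

```text
time: 5.05
tool_pos: [0.5124, 0.2582, 0.0204]
tool_rot: [1.546, 1.539, 0.322]
contact_force: [-0.6, 0.1, 0.3]
opening: 0.0598
```

```bash
python3 st.py .558 .095 .012; python3 - <<'E'
from h import *
save('scene','s2.png');save('wrist','w2.png')
E
```

```text
t 5.05 pos [0.5124 0.2582 0.0204] head -70.16 down [ 0.03  0.01 -1.  ] F [-0.6  0.1  0.3] op 0.0598
in coder frame mm [-284.2 -100.6]
shift to (0.558, 0.095, 0.012) [ 0.0082 -0.0128  0.169 ]
```

View pics/w2.png

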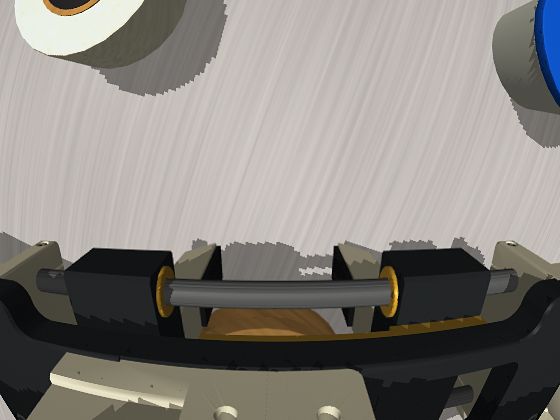

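View pics/s2.png

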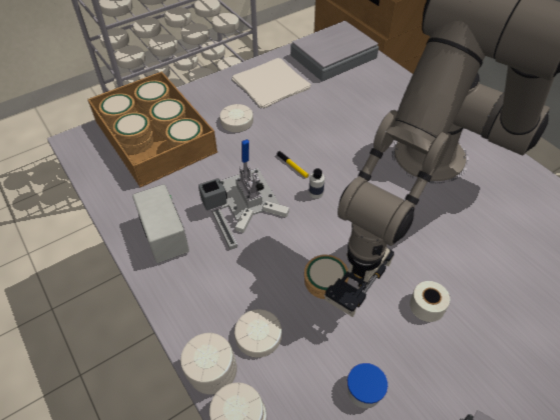

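The box sits just ahead between the fingers, and the bystanders haven't moved. I'll shift -10 mm sideways and push leg 1.

Call:
play_rows(
  moves=[
    [[0.005, -0.01, 0, 0, 0.3], [0.002, -0.002, 0.01, 0, 0.3], [0, 0, 0.01, 0, 0.3], [0, 0, 0.01, 0, 0.3], [0, 0, 0.01, 0, 0.3], [0, 0, 0.01, 0, 0.3], [0, 0, 0.01, 0, 0.3], [0, 0, 0.01, 0, 0.3], [0, 0, 0.01, 0, 0.3], [0, 0, 0.01, 0, 0.3]],
  ],
)

```text
time: 6.15
tool_pos: [0.5357, 0.1627, 0.0137]
tool_rot: [1.566, 1.537, 0.341]
contact_force: [-0.1, 1.6, -0.3]
opening: 0.0596
```

```bash
python3 st.py .560 .094 .012; python3 - <<'E'
from h import *
save('scene','s3.png')
E
```

```text
t 6.15 pos [0.5357 0.1627 0.0137] head -70.19 down [ 0.032  0.011 -0.999] F [-0.1  1.6 -0.3] op 0.0596
in coder frame mm [-193.6  -62.4]
shift to (0.56, 0.094, 0.012) [ 0.0017 -0.0005  0.0729]
```

View pics/s3.png

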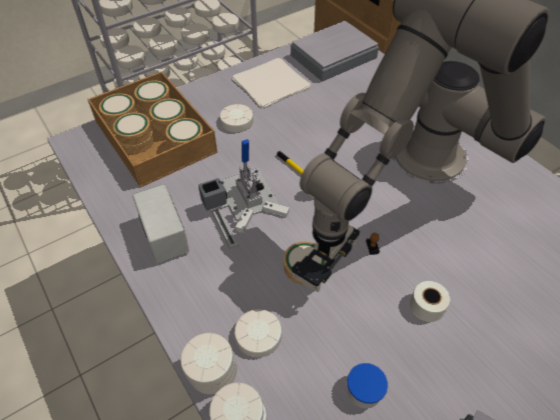

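Call:
play_rows(
  moves=[
    [[0, 0, 0.01, 0, 0.3], [0, 0, 0.01, 0, 0.3], [0, 0, 0.01, 0, 0.3], [0, 0, 0.01, 0, 0.3], [0, 0, 0.01, 0, 0.3], [0, 0, 0.01, 0, 0.3], [0, 0, 0.005, 0, 0.3], [0, 0, 0, 0, 0.3], [0, 0, 0, 0, 0.3], [0, 0, 0, 0, 0.3]],
  ],
)

```text
time: 7.2
tool_pos: [0.5604, 0.0942, 0.0139]
tool_rot: [1.549, 1.537, 0.323]
contact_force: [-0.3, 0.1, 0.8]
opening: 0.0597
```

```bash
python3 st.py .560 .094 .012
```

```text
t 7.2 pos [0.5604 0.0942 0.0139] head -70.28 down [ 0.032  0.011 -0.999] F [-0.3  0.1  0.8] op 0.0597
in coder frame mm [-130.  -27.]
shift to (0.56, 0.094, 0.012) [ 0.0018 -0.0005  0.0001]
```

Call:
play_rows(
  moves=[
    [[0, 0, -0.02, 0, 0.3], [0, 0, -0.02, 0, 0.3], [0, 0, 0, 7, 0.3], [0, 0, 0, 7, 0.3], [0, 0, 0, 7, 0.3], [0, 0, 0, 7, 0.3], [0, 0, 0, 0, 0.3], [0, 0, 0, 0, 0.3], [0, 0, 0, 0, 0.3], [0, 0, 0, 0, 0.3]],
  ],
)

```text
time: 8.2
tool_pos: [0.5465, 0.1354, 0.0146]
tool_rot: [1.98, 1.534, 0.26]
contact_force: [0.5, -0.1, 0.3]
opening: 0.0594
```

```bash
python3 st.py .560 .094 .012;  python3 - <<'E'
from h import *
im=save('scene','s4.png')[160:300,210:390,::-1]; cv2.imwrite('pics/s4z.png',cv2.resize(im,None,fx=4,fy=4,interpolation=cv2.INTER_CUBIC))
E
```

```text
t 8.2 pos [0.5465 0.1354 0.0146] head -98.57 down [ 0.035  0.009 -0.999] F [ 0.5 -0.1  0.3] op 0.0594
in coder frame mm [-168.4  -47.3]
shift to (0.56, 0.094, 0.012) [0.0027 0.0194 0.039 ]
```

View pics/s4z.png

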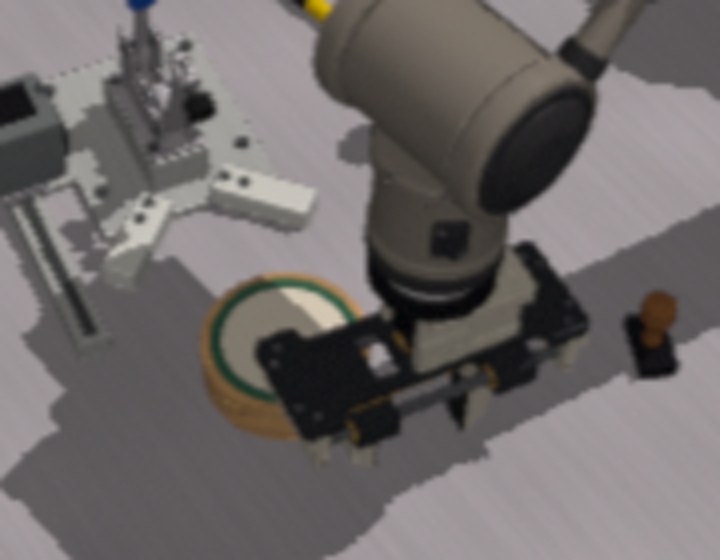

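```bash
python3 - <<'E'
from h import *
q=atz('scene',(282,245.8),.036); print(q)
p=[.5663,-.0384,-1.7314];d=q[:2]-p[:2];c,s=np.cos(p[2]),np.sin(p[2]);print(c*d[0]+s*d[1],-s*d[0]+c*d[1])
E
```

```text
[0.57626717 0.04666941 0.036     ]
-0.08556853402371044 -0.003764898775195879
```

Call:
play_rows(
  moves=[
    [[0, 0.02, 0, 0, 0.3], [0, 0.02, 0, 0, 0.3], [0, 0.006, 0, -0.6, 0.3], [0, 0, 0, 0, 0.3], [0, 0, 0, 0, 0.3], [0, 0, 0, 0, 0.3], [0, 0, 0, 0, 0.3], [0, 0, 0, 0, 0.3], [0, 0, 0, 0, 0.3], [0, 0, 0, 0, 0.3]],
  ],
)

```text
time: 9.25
tool_pos: [0.589, 0.1289, 0.0154]
tool_rot: [1.995, 1.539, 0.29]
contact_force: [-0.3, 0.5, -0.1]
opening: 0.0597
```

```bash
python3 st.py;  python3 - <<'E'
from h import *
im=save('scene','s5.png')[160:300,210:390,::-1]; cv2.imwrite('pics/s5z.png',cv2.resize(im,None,fx=4,fy=4,interpolation=cv2.INTER_CUBIC))
E
```

```text
t 9.25 pos [0.589  0.1289 0.0154] head -97.65 down [ 0.03   0.009 -1.   ] F [-0.3  0.5 -0.1] op 0.0597
in coder frame mm [-168.8   -4.3]
```

View pics/s5z.png

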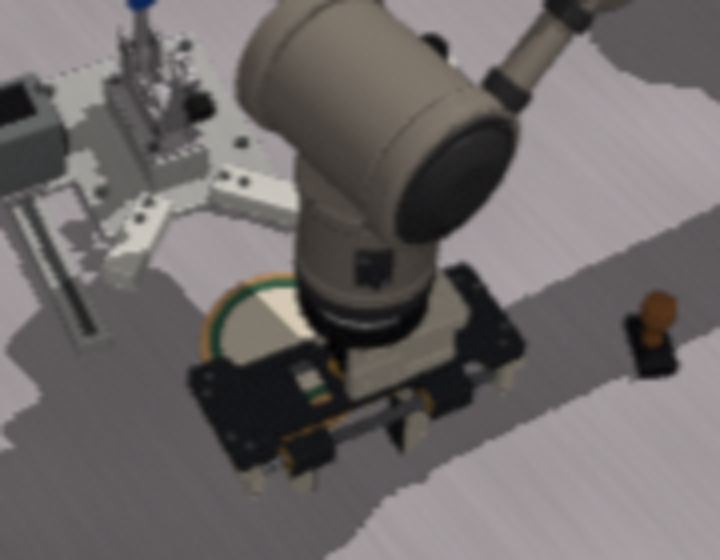

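Call:
play_rows(
  moves=[
    [[0, 0.003, 0, 1.5, 0.3], [0, 0, 0.01, 0, 0.3], [0, 0, 0.01, 0, 0.3], [0, 0, 0.01, 0, 0.3], [0, 0, 0.01, 0, 0.3], [0, 0, 0.01, 0, 0.3], [0, 0, 0.01, 0, 0.3], [0, 0, 0.01, 0, 0.3], [0, 0, 0.01, 0, 0.3], [0, 0, 0, 0, 0.3]],
  ],
)

```text
time: 10.3
tool_pos: [0.5785, 0.0419, 0.0149]
tool_rot: [2.029, 1.538, 0.295]
contact_force: [-0.2, -0.1, 0.6]
opening: 0.0596
```

```bash
python3 st.py;  python3 - <<'E'
from h import *
im=save('scene','s6.png')[160:300,190:370,::-1]; cv2.imwrite('pics/s6z.png',cv2.resize(im,None,fx=4,fy=4,interpolation=cv2.INTER_CUBIC))
E
```

```text
t 10.3 pos [0.5785 0.0419 0.0149] head -99.37 down [ 0.032  0.01  -0.999] F [-0.2 -0.1  0.6] op 0.0596
in coder frame mm [-81.2  -0.8]
```

View pics/s6z.png

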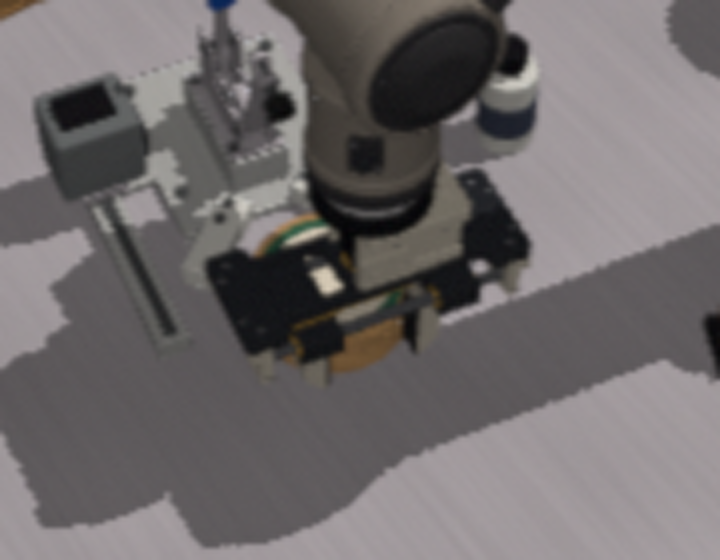

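Call:
play_rows(
  moves=[
    [[0, 0, 0.004, 0, 0.3], [0, 0, 0.004, 0, 0.3], [0, 0, 0.004, 0, 0.3], [0, 0, 0.004, 0, 0.3], [0, 0, 0.003, 0, 0.3], [0, 0, 0.002, 0, 0.3], [0, 0, 0.002, 0, 0.3], [0, 0, 0.001, 0, 0.3], [0, 0, 0, 0, 0.3], [0, 0, 0, 0, 0.3]],
  ],
)

```text
time: 11.35
tool_pos: [0.5748, 0.0184, 0.0148]
tool_rot: [2.053, 1.536, 0.32]
contact_force: [-0.1, 2.1, 1.9]
opening: 0.0597
```

```bash
python3 st.py
```

```text
t 11.35 pos [0.5748 0.0184 0.0148] head -99.28 down [ 0.033  0.011 -0.999] F [-0.1  2.1  1.9] op 0.0597
in coder frame mm [-57.4  -0.7]
```

Contact force is still at the sliding level. I'll go on in small steps, watching the force.

Call:
play_rows(
  moves=[
    [[0, 0, 0.002, 0, 0.3], [0, 0, 0.002, 0, 0.3], [0, 0, 0.001, 0, 0.3], [0, 0, 0.001, 0, 0.3], [0, 0, 0.001, 0, 0.3], [0, 0, 0.001, 0, 0.3], [0, 0, 0.001, 0, 0.3], [0, 0, 0.001, 0, 0.3], [0, 0, 0.001, 0, 0.3], [0, 0, 0.001, 0, 0.3]],
  ],
)

```text
time: 12.35
tool_pos: [0.5755, 0.0128, 0.0149]
tool_rot: [2.227, 1.527, 0.49]
contact_force: [0.9, 6.7, 0.6]
opening: 0.0595
```

```bash
python3 st.py;  python3 - <<'E'
from h import *
im=save('scene','s7.png')[130:270,190:370,::-1]; cv2.imwrite('pics/s7z.png',cv2.resize(im,None,fx=4,fy=4,interpolation=cv2.INTER_CUBIC))
im=save('wrist','w7.png')
E
```

```text
t 12.35 pos [0.5755 0.0128 0.0149] head -99.51 down [ 0.039  0.021 -0.999] F [0.9 6.7 0.6] op 0.0595
in coder frame mm [-52.    0.9]
```

View pics/s7z.png

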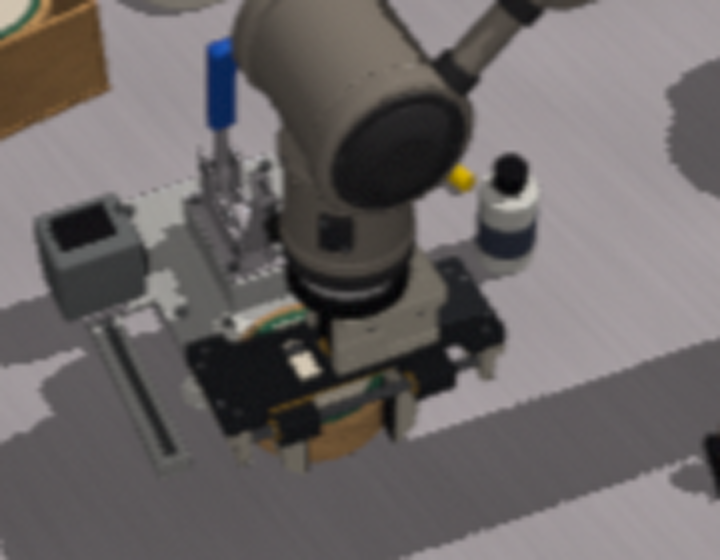

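Force rose to 6.7 N with little travel, so it looks seated. I'll press firmer to confirm.

Call:
play_rows(
  moves=[
    [[0, 0, 0.002, 0, 0.3], [0, 0, 0.002, 0, 0.3], [0, 0, 0.002, 0, 0.3], [0, 0, 0.002, 0, 0.3], [0, 0, 0.002, 0, 0.3], [0, 0, 0.002, 0, 0.3], [0, 0, 0.002, 0, 0.3], [0, 0, 0.002, 0, 0.3], [0, 0, 0.002, 0, 0.3], [0, 0, 0.002, 0, 0.3]],
  ],
)

```text
time: 13.45
tool_pos: [0.5769, 0.0114, 0.0155]
tool_rot: [2.493, 1.502, 0.748]
contact_force: [3.2, 11.7, 1.8]
opening: 0.0598
```

```bash
python3 st.py
```

```text
t 13.45 pos [0.5769 0.0114 0.0155] head -99.92 down [ 0.05   0.047 -0.998] F [ 3.2 11.7  1.8] op 0.0598
in coder frame mm [-50.8   2.5]
```

It stalls at about 12 N, so it's seated. I'll back away and look.

Call:
play_rows(
  moves=[
    [[0, 0, -0.015, 0, 0.3], [0, 0, -0.03, 0, 0.3], [0, 0, -0.03, 0, 0.3], [-0.03, 0, -0.03, 0, 0.3], [-0.045, 0, -0.03, 0, 0], [-0.045, 0, -0.03, 0, -1], [-0.045, 0, -0.03, 0, -1], [-0.045, 0, 0, 0, -1], [0, 0, 0, 0, -1], [0, 0, 0, 0, -1]],
  ],
)

```text
time: 14.45
tool_pos: [0.5986, 0.1973, 0.2318]
tool_rot: [2.502, 1.513, 0.757]
contact_force: [-0.3, 0.5, -1.0]
opening: 0.0166
```

```bash
python3 st.py;  python3 - <<'E'
from h import *
im=save('scene','s8.png')[130:270,190:370,::-1]; cv2.imwrite('pics/s8z.png',cv2.resize(im,None,fx=4,fy=4,interpolation=cv2.INTER_CUBIC))
im=save('side','d8.png')[130:290,190:400,::-1]; cv2.imwrite('pics/d8z.png',cv2.resize(im,None,fx=3.7,fy=3.7,interpolation=cv2.INTER_CUBIC))
E
```

```text
t 14.45 pos [0.5986 0.1973 0.2318] head -99.98 down [ 0.042  0.04  -0.998] F [-0.3  0.5 -1. ] op 0.0166
in coder frame mm [-237.8   -5.8]
```

View pics/s8z.png

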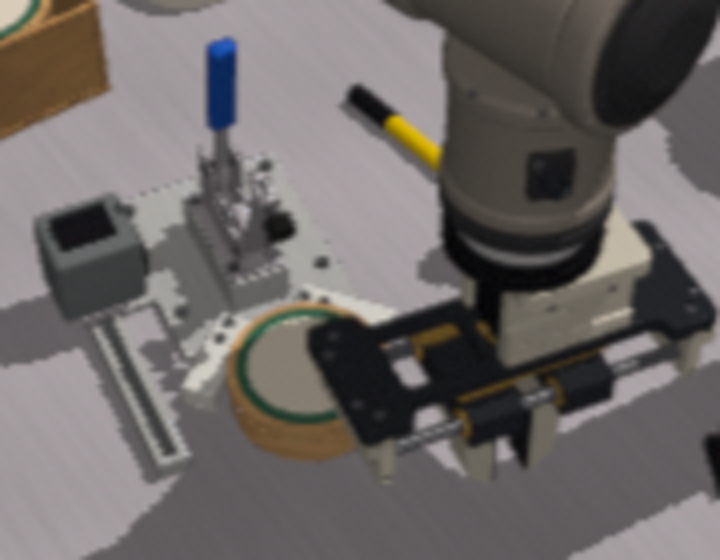

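View pics/d8z.png

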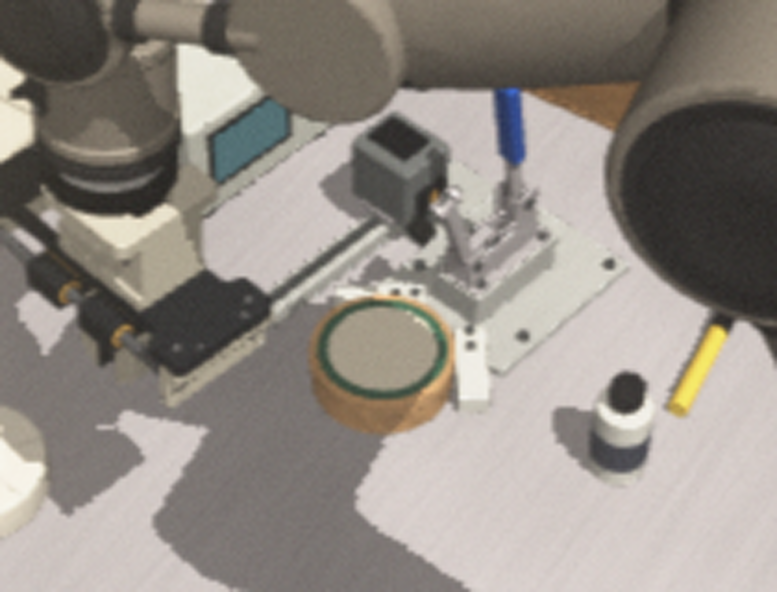

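In both views the box is touching the jaws. In the side view the label centre is at about (294,224). I'll check the numbers by overlaying the predicted home circle.

```bash
python3 - <<'E'
from fit import *
p=[.5663,-.0384,-1.7314]
q=atz('side',(293.8,224.05),.036); d=q[:2]-p[:2];c,s=np.cos(p[2]),np.sin(p[2]);print(q,c*d[0]+s*d[1],-s*d[0]+c*d[1])
for n,f,(r0,r1,c0,c1),o in(('side','d8',(130,290,190,400),'ov_d.png'),('scene','s8',(130,270,190,370),'ov_s.png')):
    im=cv2.resize(cv2.imread('pics/%s.png'%f)[r0:r1,c0:c1],None,fx=3.7,fy=3.7)
    def dr(P,col):
        pts=np.array([(proj(n,W(p,x))-[c0,r0]+.5)*3.7 for x in P]).astype(int); cv2.polylines(im,[pts],True,col,1)
    t=np.linspace(0,6.28,60)
    dr([(55*np.cos(a),55*np.sin(a),36) for a in t],(0,0,255))
    dr([(14,64,20),(31,81,20),(80.5,31.5,20),(63.5,14.5,20)],(255,0,255)); dr([(14,-64,20),(31,-81,20),(80.5,-31.5,20),(63.5,-14.5,20)],(255,0,255))
    cv2.imwrite('pics/'+o,im)
E
```

```text
[ 0.56545039 -0.04448462  0.036     ] 0.006142183181811721 0.00013434525277698512
```

View pics/ov_d.png

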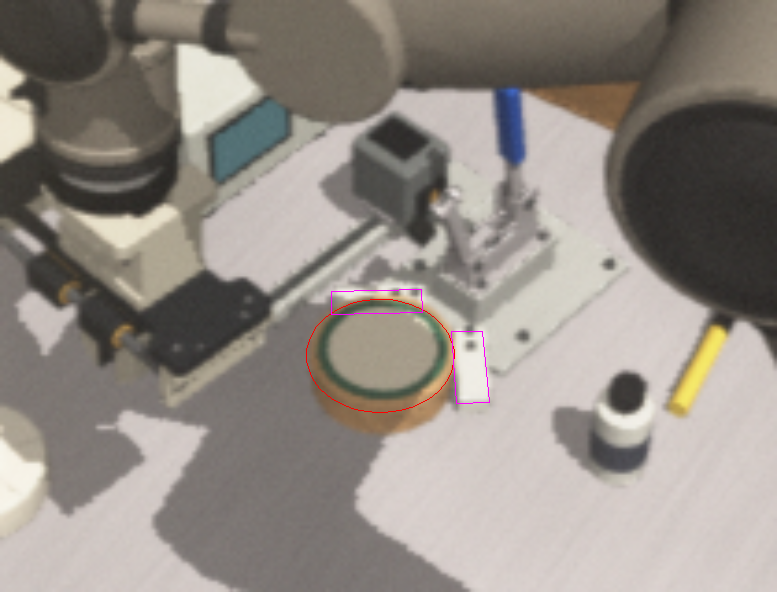

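View pics/ov_s.png

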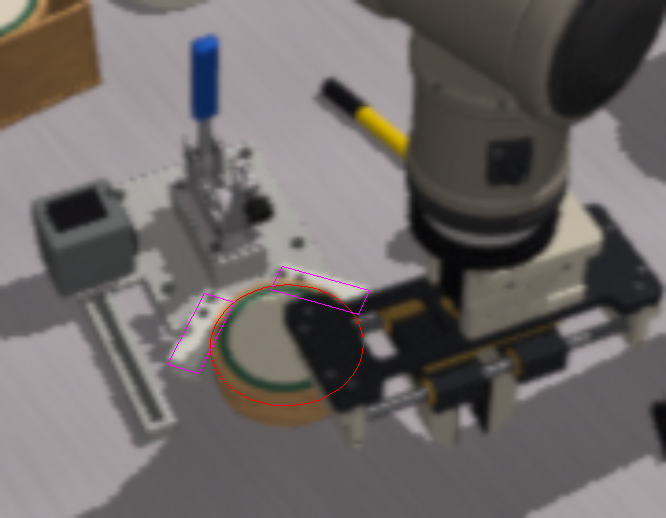

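The box matches the home overlay within a pixel or so and the clamp is still open. Next I'll move above the clamp with the fingers shut, to the slot between the steel arm and the handle.

Call:
play_rows(
  moves=[
    [[-0.045, 0, 0, 0, -1], [-0.01, 0.005, 0.04, 0, -1], [0, 0, 0.04, 0, -1], [0, 0, 0.04, 0, -1], [0, 0, 0.04, 0, -1], [0, 0, 0.04, 0, -1], [0, 0, 0.04, 0, -1], [0, 0, 0.02, 0, -1], [0, 0, 0, 0, -1], [0, 0, 0, 0, -1]],
  ],
)

```text
time: 15.55
tool_pos: [0.5479, -0.0744, 0.2587]
tool_rot: [3.061, 1.531, 1.308]
contact_force: [0.1, 0.4, -0.2]
opening: 0.0006
```

```bash
python3 st.py
```

```text
t 15.55 pos [ 0.5479 -0.0744  0.2587] head -100.44 down [ 0.01   0.039 -0.999] F [ 0.1  0.4 -0.2] op 0.0006
in coder frame mm [ 38.5 -12.4]
```

Call:
play_rows(
  moves=[
    [[-0.004, 0.006, 0.02, 0, -1], [0, 0.006, 0.02, 0, -1], [0, 0.001, 0.018, 1, -1], [0, 0, 0, 0, -1], [0, 0, 0, 0, -1], [0, 0, 0, 0, -1], [0, 0, 0, 0, -1], [0, 0, 0, 0, -1], [0, 0, 0, 0, -1], [0, 0, 0, 0, -1]],
  ],
)

```text
time: 16.55
tool_pos: [0.5502, -0.1274, 0.2574]
tool_rot: [-3.05, 1.527, 1.469]
contact_force: [-0.2, -0.1, -0.5]
opening: 0.0005
```

```bash
python3 st.py;  python3 - <<'E'
from h import *
for n in('scene','side'):
    im=save(n,n+'9.png')
    print(n,proj(n,robot.observe()['tool_pos']))
a=cv2.imread('pics/scene9.png')[90:230,180:360];cv2.imwrite('pics/s9z.png',cv2.resize(a,None,fx=4,fy=4,interpolation=cv2.INTER_CUBIC))
a=cv2.imread('pics/side9.png')[100:260,200:400];cv2.imwrite('pics/d9z.png',cv2.resize(a,None,fx=3.7,fy=3.7,interpolation=cv2.INTER_CUBIC))
E
```

```text
t 16.55 pos [ 0.5502 -0.1274  0.2574] head -101.09 down [ 0.004  0.043 -0.999] F [-0.2 -0.1 -0.5] op 0.0005
in coder frame mm [90.4 -1.7]
scene [250.27654973 139.34983618]
side [317.7715908  148.86130635]
```

View pics/s9z.png

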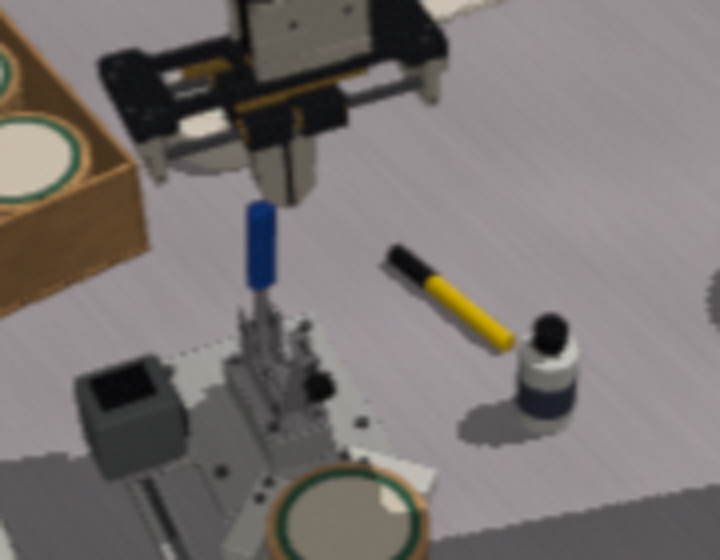

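View pics/d9z.png

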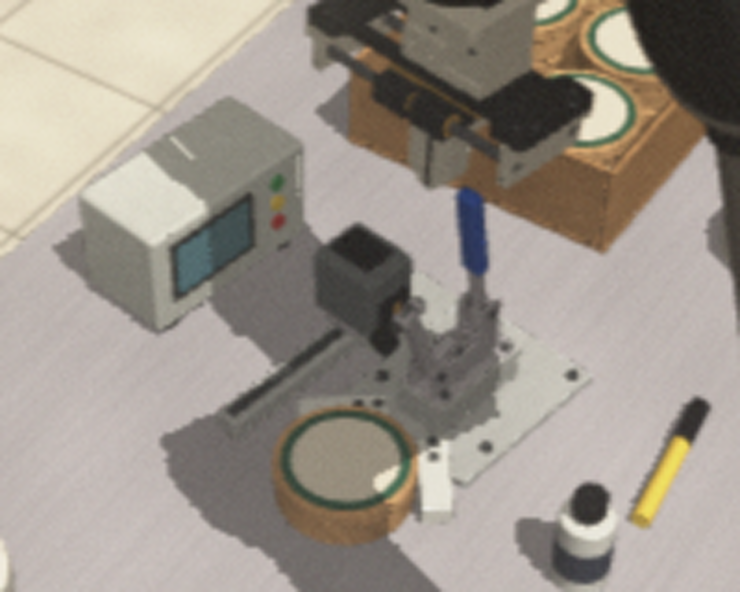

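```bash
python3 - <<'E'
from h import *
def tri(ps):
    A=np.zeros((3,3));b=np.zeros(3);R=[]
    for n,px in ps:
        o,d=ray(n,px);d/=np.linalg.norm(d);M=np.eye(3)-np.outer(d,d);A+=M;b+=M@o
    return np.linalg.solve(A,b)
p=[.5663,-.0384,-1.7314];c,s=np.cos(p[2]),np.sin(p[2])
for nm,a in(('top',[('scene',(245.2,141.5)),('side',(327.1,152.5))]),('bot',[('scene',(245,161)),('side',(329.5,172.5))]),('tip',[('scene',(252.5,141)),('side',(316.5,149.5))])):
    q=tri(a);d=q[:2]-p[:2];print(nm,q.round(4),c*d[0]+s*d[1],-s*d[0]+c*d[1])
E
```

```text
top [ 0.544  -0.1658  0.2189] 0.1293003684853681 -0.0016087977837517392
bot [ 0.5409 -0.1814  0.1351] 0.1452599956533449 -0.002219522922998842
tip [ 0.5496 -0.1192  0.2599] 0.08242890703943671 -0.0035577391030464194
```

The triangulated handle (top z 0.219, bottom 0.135) fits the model, about 4 mm deeper along x. I'll descend into the slot.

Call:
play_rows(
  moves=[
    [[0, 0.001, 0.008, 0, -1], [0.02, 0, 0.004, 0, -1], [0.02, 0, 0.002, 0, -1], [0.02, 0, 0, 0, -1], [0.015, 0, 0, 0, -1], [0, 0, 0, 0, -1], [0, 0, 0, 0, -1], [0, 0, 0, 0, -1], [0, 0, 0, 0, -1], [0, 0, 0, 0, -1]],
  ],
)

```text
time: 17.65
tool_pos: [0.5504, -0.1437, 0.1829]
tool_rot: [3.067, 1.53, 1.301]
contact_force: [0.5, 0.2, -0.6]
opening: 0.0005
```

```bash
python3 st.py
```

```text
t 17.65 pos [ 0.5504 -0.1437  0.1829] head -101.18 down [ 0.011  0.039 -0.999] F [ 0.5  0.2 -0.6] op 0.0005
in coder frame mm [106.5   1.1]
```

Now I'll push the handle over along its arc.

Call:
play_rows(
  moves=[
    [[0.001, 0, 0.006, 0, -1], [0.001, 0, 0.006, 0, -1], [0.001, 0, 0.006, 0, -1], [0.001, 0, 0.006, 0, -1], [0, 0, 0.006, 0, -1], [0, 0, 0.006, 0, -1], [0, 0, 0.006, 0, -1], [0, 0, 0.006, 0, -1], [0.001, 0, 0.006, 0, -1], [0.002, 0, 0.006, 0, -1]],
  ],
)

```text
time: 18.65
tool_pos: [0.5383, -0.2075, 0.1741]
tool_rot: [3.007, 1.53, 1.241]
contact_force: [-0.2, -0.1, 0.2]
opening: 0.0009
```

```bash
python3 st.py; python3 - <<'E'
from h import *
for n in('scene','side'):
    im=save(n,n+'10.png')
a=cv2.imread('pics/scene10.png')[90:230,180:360];b=cv2.imread('pics/side10.png')[100:260,220:400]
cv2.imwrite('pics/z10.png',np.hstack([cv2.resize(a,(400,330)),cv2.resize(b,(400,330))]))
E
```

```text
t 18.65 pos [ 0.5383 -0.2075  0.1741] head -101.16 down [ 0.013  0.038 -0.999] F [-0.2 -0.1  0.2] op 0.0009
in coder frame mm [171.4  -0.6]
```

View pics/z10.png

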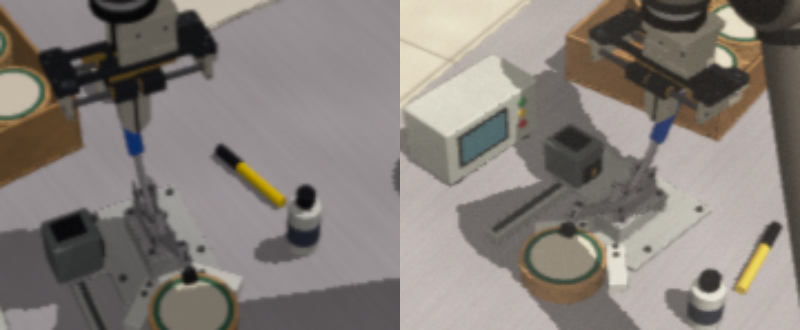

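The handle is leaning over and the pad is descending over the box. I'll continue along the arc.

Call:
play_rows(
  moves=[
    [[0.004, 0, 0.007, 0, -1], [0.004, 0, 0.007, 0, -1], [0.004, 0, 0.007, 0, -1], [0.007, 0, 0.006, 0, -1], [0.007, 0, 0.006, 0, -1], [0.007, 0, 0.006, 0, -1], [0.008, 0, 0.004, 0, -1], [0.008, 0, 0.004, 0, -1], [0.008, 0, 0.004, 0, -1], [0.005, 0, 0.002, 0, -1]],
  ],
)

```text
time: 19.75
tool_pos: [0.5288, -0.26, 0.1083]
tool_rot: [2.966, 1.527, 1.2]
contact_force: [-12.9, 20.7, 62.2]
opening: 0.0002
```

```bash
python3 st.py; python3 - <<'E'
from h import *
for n in('scene','side'):
    im=save(n,n+'11.png')
a=cv2.imread('pics/scene11.png')[90:230,180:360];b=cv2.imread('pics/side11.png')[100:260,220:400]
cv2.imwrite('pics/z11.png',np.hstack([cv2.resize(a,(400,330)),cv2.resize(b,(400,330))]))
E
```

```text
t 19.75 pos [ 0.5288 -0.26    0.1083] head -101.2 down [ 0.016  0.041 -0.999] F [-12.9  20.7  62.2] op 0.0002
in coder frame mm [224.7  -1.6]
```

View pics/z11.png

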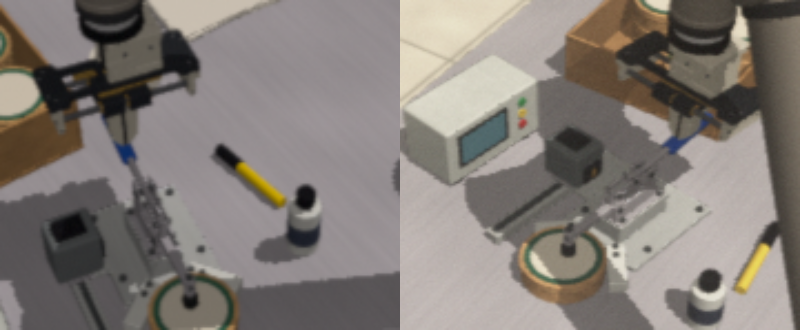

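A vertical force of 62 N at z 0.108, against 0.110 predicted at the stop: the handle is on its stop. I'll lift straight off.

Call:
play_rows(
  moves=[
    [[-0.006, 0, 0, 0, -1], [-0.02, 0, 0, 0, -1], [-0.04, 0, 0, 0, -1], [-0.04, 0, 0, 0, -1], [-0.04, 0, 0, 0, -1], [-0.03, 0, 0.02, 0, -1], [0, 0, 0.02, 0, -1], [0, 0, 0, 0, -1], [0, 0, 0, 0, -1], [0, 0, 0, 0, -1]],
  ],
)

```text
time: 20.85
tool_pos: [0.5176, -0.3053, 0.2865]
tool_rot: [3.047, 1.526, 1.285]
contact_force: [1.2, 0.5, -0.1]
opening: 0.0005
```

```bash
python3 st.py; python3 - <<'E'
from h import *
for n in('scene','side'):
    im=save(n,n+'12.png')
a=cv2.imread('pics/scene12.png')[90:230,180:360];b=cv2.imread('pics/side12.png')[100:260,220:400]
cv2.imwrite('pics/z12.png',cv2.resize(a,None,fx=4,fy=4,interpolation=cv2.INTER_CUBIC));cv2.imwrite('pics/y12.png',cv2.resize(b,None,fx=3.7,fy=3.7,interpolation=cv2.INTER_CUBIC))
E
```

```text
t 20.85 pos [ 0.5176 -0.3053  0.2865] head -100.98 down [ 0.013  0.043 -0.999] F [ 1.2  0.5 -0.1] op 0.0005
in coder frame mm [271.2  -5.4]
```

View pics/z12.png

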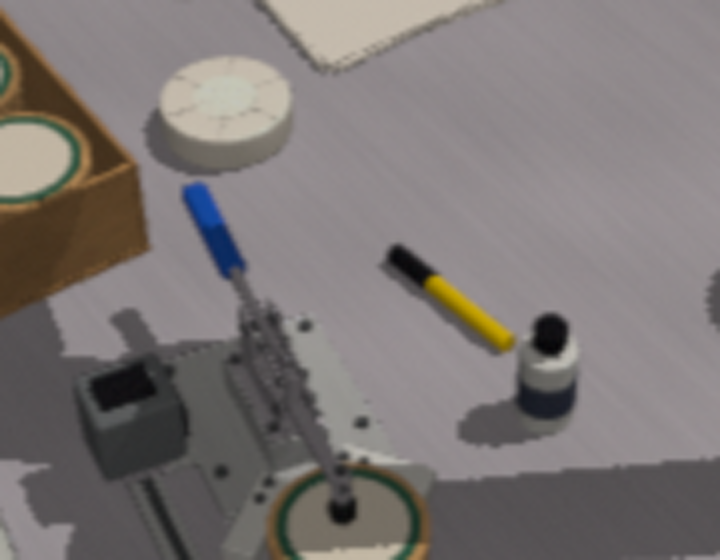

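View pics/y12.png

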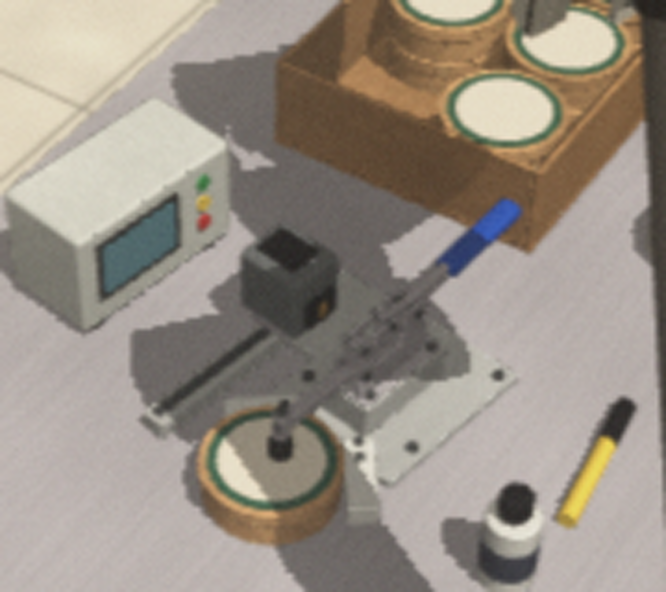

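The handle stays down and the pad is on the lid centre. I'll check the handle angle and box position numerically.

```bash
python3 - <<'E'
from fit import *
p=[.5663,-.0384,-1.7314];c,s=np.cos(p[2]),np.sin(p[2])
def tri(ps):
    A=np.zeros((3,3));b=np.zeros(3)
    for n,px in ps:
        o,d=ray(n,px);d/=np.linalg.norm(d);M=np.eye(3)-np.outer(d,d);A+=M;b+=M@o
    q=np.linalg.solve(A,b);d=q[:2]-p[:2];return np.array([c*d[0]+s*d[1],-s*d[0]+c*d[1],q[2]])
f=tri([('scene',(228.8,137)),('side',(357.8,156.2))]);n=tri([('scene',(238.3,158)),('side',(342.2,171.6))])
print(f,n,'elev',np.degrees(np.arctan2(f[2]-n[2],f[0]-n[0])))
q=p.copy(); q[0]+=.004*c;q[1]+=.004*s
for e in(8,15,25):
    e=np.radians(e)
    print([ (proj(v,W(q,(147+r*np.cos(e),0,91+r*np.sin(e))))).round(1).tolist() for v in('scene','side') for r in(45,130)])
E
```

```text
[ 0.27183931 -0.00381811  0.11421   ] [ 0.2027883  -0.00260769  0.09657649] elev 14.32541533218234
[[238.0, 158.8], [226.7, 137.1], [339.4, 173.2], [358.3, 155.5]]
[[238.0, 157.7], [226.7, 133.7], [339.3, 172.0], [358.2, 152.0]]
[[238.2, 156.4], [227.0, 129.7], [338.9, 170.6], [357.2, 147.7]]
```

The handle ends match the 8° (locked) prediction within about 1 px for the far end. The hand is clear, so I'll hand in.

```bash
python3 -c "
from cell import robot
print(robot.hand_in()); print(robot.observe()['time'])"
```

```text
the job is handed in; nothing more can be done
None
the job is handed in; nothing more can be done
```

I pushed the cheese box into the V-nest in two legs with the open fingertips. It stopped moving while I pressed with about 12 N. I then flipped the blue handle over with the shut fingers until it hit its stop, where the upward force read 62 N at the fingertips. I lifted the hand clear and handed the job in at about 21 s.

**Last checks:**
- **Handle:** its far end, seen by both cameras, is within about 1 to 2 px of where the locked 8° position should put it. The cruder fit through both ends of the grip gave 14°, so the two readings disagree somewhat. The handle stayed down after the hand left.
- **Pad:** it sits near the centre of the lid. I could not measure its force.
- **Box:** its label centre did not move when the clamp closed. It measured about 6 mm deeper than the home point from my coder fit. The handle also measured about 4 mm deeper than that fit, so I take most of the difference as fit error. The contact with both jaws is judged from the pictures and the stall force.
- **Other things on the bench:** the cheese behind the clamp, the marker and the ink bottle look unmoved in the last pictures. I did not re-measure the others.
- **Hand:** it was clear, with about 0 to 1 N on the tool.

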